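Find the pitch comb that fits the press spindle

TASK

Find out which of the three brass pitch combs fits the threaded spindle lying nearest to them (not the two spares behind it): push them by their knobs along their slides against its thread one at a time, first the left, then the middle, then the right one as seen from the robot. Finish with the comb that fits left meshed fully home in the thread and the two that do not fit drawn back to the rear of their slides. Leave the hammer, jar and pot alone.

Things in the scene. Friction and masses are not known exactly. Their poses are not given: they have to be found in the camera images.
- board: fixed comb board, 310 mm (x) by 360 mm (y), turned a little. Origin on the bench under the middle slide; x points from the robot to the spindle, y left, z up. Three slides run along x at y = +96, 0, -96 mm, between aluminium guide bars with blue keeper strips (tops 45.5 mm above the bench) that hold the combs down. A rear stop bar keeps a comb's origin from going below x = -8 mm.
- slide_left (a point): floor of the left slide (as seen from the robot), where a comb's origin lies at board x = 0, near the rear of the slide; 30 mm above the bench. Axes as the board's.
- slide_middle (a point): floor of the middle slide (as seen from the robot), where a comb's origin lies at board x = 0, near the rear of the slide; 30 mm above the bench. Axes as the board's.
- slide_right (a point): floor of the right slide (as seen from the robot), where a comb's origin lies at board x = 0, near the rear of the slide; 30 mm above the bench. Axes as the board's.
- thread_mid (a point): middle of the axis of the steel spindle to be tested, 107 mm along board x, 35 mm above the bench. It lies along board y, fixed in a wooden cradle: 44 mm outside diameter, thread 300 mm long, 6 mm deep, a groove facing each slide's centre. A comb of its pitch goes in until the comb's origin is at board x = 50 mm; one that does not fit stops on the crests at 44 to 45 mm.
- comb_a: first brass pitch comb: plate 70 mm long (x), 80 wide (y), 10 thick, lying captive in one of the slides with 1 mm play each side; 0.3 to 0.55 kg. 6 mm high teeth along its +x edge, tips 41 mm ahead of the origin; each comb has another tooth pitch. Origin: centre of the underside; x points to the spindle, z up. Slides along x with plain friction (a few N) and stays where left.
- comb_b: second brass pitch comb: plate 70 mm long (x), 80 wide (y), 10 thick, lying captive in one of the slides with 1 mm play each side; 0.3 to 0.55 kg. 6 mm high teeth along its +x edge, tips 41 mm ahead of the origin; each comb has another tooth pitch. Origin: centre of the underside; x points to the spindle, z up. Slides along x with plain friction (a few N) and stays where left.
- comb_c: third brass pitch comb: plate 70 mm long (x), 80 wide (y), 10 thick, lying captive in one of the slides with 1 mm play each side; 0.3 to 0.55 kg. 6 mm high teeth along its +x edge, tips 41 mm ahead of the origin; each comb has another tooth pitch. Origin: centre of the underside; x points to the spindle, z up. Slides along x with plain friction (a few N) and stays where left.
- comb_a_knob (a point): top centre of the upright black knob of comb_a, by which the comb is pushed or hooked: a cylinder 24 mm in diameter and 45 mm tall standing on the plate, its axis 15 mm behind the comb's origin (x = -15 mm).
- comb_b_knob (a point): top centre of the upright black knob of comb_b, by which the comb is pushed or hooked: a cylinder 24 mm in diameter and 45 mm tall standing on the plate, its axis 15 mm behind the comb's origin (x = -15 mm).
- comb_c_knob (a point): top centre of the upright black knob of comb_c, by which the comb is pushed or hooked: a cylinder 24 mm in diameter and 45 mm tall standing on the plate, its axis 15 mm behind the comb's origin (x = -15 mm).
- hammer: bystander: hammer lying on the bench to the right of the board
- jar: bystander: closed jar, 66 mm diameter, 90 mm high, standing to the left of the board; origin at the centre of its base
- pot: bystander: dark steel cup, 80 mm diameter, 80 mm high, standing to the left of the board; origin at the centre of its base
Things that resemble listed ones, but are neither listed nor needed, are in the scene too. Leave any green look-alike of the comb_b alone.

How it is judged:
On the way, in this order (a step that is already met when the one before it is completed fails the run):
1. the comb in the left slide has been pushed up against the thread (tooth tips within 2.5 mm of the thread's crests, or deeper) (((y of comb_a in the frame of board above 0.05 m and x of comb_a in the frame of board above 0.0415 m) or (y of comb_b in the frame of board above 0.05 m and x of comb_b in the frame of board above 0.0415 m) or (y of comb_c in the frame of board above 0.05 m and x of comb_c in the frame of board above 0.0415 m))), for 0.1 s.
2. the comb in the middle slide has been pushed up against the thread (tooth tips within 2.5 mm of the thread's crests, or deeper) (((y of comb_a in the frame of board between -0.05 and 0.05 m and x of comb_a in the frame of board above 0.0415 m) or (y of comb_b in the frame of board between -0.05 and 0.05 m and x of comb_b in the frame of board above 0.0415 m) or (y of comb_c in the frame of board between -0.05 and 0.05 m and x of comb_c in the frame of board above 0.0415 m))), for 0.1 s.
3. the comb in the right slide has been pushed up against the thread (tooth tips within 2.5 mm of the thread's crests, or deeper) (((y of comb_a in the frame of board below -0.05 m and x of comb_a in the frame of board above 0.0415 m) or (y of comb_b in the frame of board below -0.05 m and x of comb_b in the frame of board above 0.0415 m) or (y of comb_c in the frame of board below -0.05 m and x of comb_c in the frame of board above 0.0415 m))), for 0.1 s.
At the end, for the whole second after the job is handed in: The fitting comb is fully home (its origin at least 47.5 mm along the board's x, within 2.5 mm of full depth), the other two are drawn back (origins less than 20 mm along the board's x, that is their tooth tips at least 24 mm clear of the thread), and all combs are at rest (((x of comb_a in the frame of board above 0.0475 m and x of each of comb_b, comb_c in the frame of board below 0.02 m) or (x of comb_b in the frame of board above 0.0475 m and x of each of comb_a, comb_c in the frame of board below 0.02 m) or (x of comb_c in the frame of board above 0.0475 m and x of each of comb_a, comb_b in the frame of board below 0.02 m)) and linear speed of each of comb_a, comb_b, comb_c below 0.01 m/s); the robot touches nothing.
It fails at once if a bystander is moved by more than 20 mm (distance of any of hammer, jar, pot from where it was at the start of the episode above 0.02 m).
It also fails if it takes over 51 s, if anything falls off the work surface, if the arm or the gripper's body presses on something with over 40 N, if the wrist force passes 120 N, or if a joint passes its speed limit or range.

ROBOT

A 7-joint arm with a two-finger parallel gripper is mounted at the origin on the work surface. World frame = base frame: x ahead of the robot, y to its left, z up, the work surface at z = 0. Lengths are in m, angles in rad, forces in N, time in s.
With the tool pointing down it reaches from about 0.425 to 0.925 m from the base axis. Payload 6.8 kg.
Tool frame: the origin (TCP) lies on the centre line of the jaws, within the pads' length; the fingertips stand 22 mm ahead of it and the grasp point (between the pads) lies 3 mm ahead of it; z points along the fingers, y is the line along which they close (so a half turn about z gives the same grasp; the last joint's range is limited). The gripper opens to 85 mm and grips with 20 to 120 N. Pads are 22 mm wide; open, the fingers measure 114 mm over their backs; the gripper's body (76 mm by 85 mm) begins 54 mm behind the grasp point. The pads swing forward as they close: fully open they stand 13 mm farther back than shut.
Start: joints at [-1.339, 0.477, 0.022, 1.555, -0.011, 1.109, -0.083], TCP at [0.225, 0.636, 0.253] pointing down, gripper open.
Joint ranges: [-2.96, 2.96], [-0.34, 2.1], [-1.41, 1.46], [0.24, 2.44], [-1.37, 4.51], [0.17, 1.92], [-2.96, 2.96]. Speed limits (rad/s): [2.39, 2.39, 3.14, 3.14, 3.14, 3.14, 3.14].

INTERFACE

Orientations are given as a unit quaternion [w, x, y, z].
In Python, from cell import bot, capture, camera_info gives the robot as it stands. The module is installed in compiled form; this text tells all that it offers.
- The arm moves only by the tool arm_command, never from a script. Its argument "moves" is a list of rows, each a list of 6 numbers: the shift along the tool's x, y, z in mm, then the turn, a rotation vector about the tool's x, y, z in rad. A call has 1 to 5 rows; each row is the pose to reach, as a shift and turn from the pose commanded when the call began, along the tool's axes at that moment; what a row does not reach only later rows make up. A row lasts 1/8 s, in which the tool goes at most 62.5 mm and 10.7 degrees, less where a joint would pass 70% of its speed; a pose out of reach is approached as far as the arm can. A call with a gripper value outside its range is refused whole. "claw" is the finger opening in mm, from 0 to 85.4, set as the call begins (left out, the last holds). The fingers move at their own pace and stop on an object; "force" is the grip in N (left out, the last holds). Time passes only in rows, so rows that repeat a pose let the fingers close. It gives the time, the measured TCP pose, the force, the opening and the grip force at its end, in the units of the state.
- bot.get_obs(): the state, without advancing time (a new reading comes with each control period).
- capture(name): name is "scene" or "top"; returns the picture (480x640x3 uint8, red, green, blue); there is no depth.
- camera_info(name): a dict with "vfov" (degrees; the focal length in pixels is half the picture's height over the tangent of half this angle, whatever the lens; pixels are square), "cx", "cy" (the principal point, pixels), "R" (3x3) and "t" (3): a world point X has camera coordinates R X + t. Camera axes: x right, y down, z forward; pixel columns grow to the right and rows downward; lengths in m; the calibration is good to about 2 mm. A picture is of the moment at which its call begins. camera_info takes no time and is no camera call.
- bot.close_job(): hands the job in; it is judged then, once.
The state is a dict: "time": time; "joints": joint angles; "qvel": joint speeds; "joint_efforts": joint torques, N m; "tool_pos": TCP position; "orientation": TCP orientation; "force": force on the tool from outside, world axes, zero at the start; "moment": the same for the moment, N m; "finger_gap": finger opening in m; "grasp_force": force on a finger pad.
Only numpy, scipy, OpenCV 4.12 (cv2) and the standard library are available. Lean on these libraries where they do the work, as an engineer would, in place of code of your own. Each camera call takes 0.05 s, during which the arm holds its last target. There are 200 camera calls.

## Working session

There is one attempt and no reset: what is moved stays moved. The work goes in short steps, Python scripts to look and compute and a tool call to move; the robot and the scene stay as the last step left them, time stands still between calls to the robot, and variables do not carry over. Pictures are saved under pics/ and viewed, at most 10 in all, crops included, and the job is handed in when it is done.

Besides the shell and the picture viewer there is one more tool, called as name(argument=value, ...) on one line, values as JSON. arm_command: Moves the arm, as the interface text tells. Its arguments: {"type":"object","properties":{"moves":{"type":"array"},"claw":{"type":"number"},"force":{"type":"number"}},"required":["moves"]}

```bash
mkdir -p pics; python3 - <<'E'
from cell import bot,capture,camera_info
import cv2
for n in("scene","top"):
    cv2.imwrite(f"pics/{n}0.png",capture(n)[:,:,::-1]); print(n,camera_info(n))
o=bot.get_obs();print(o)
E
```

```text
scene {'vfov': 49.370305809462245, 'cx': 324.8254640072645, 'cy': 244.594099892511, 'R': array([[-0.83324632,  0.55284976, -0.00759726],
       [ 0.4622312 ,  0.68899622, -0.55823519],
       [-0.30338571, -0.46865911, -0.82964797]]), 't': array([ 0.41246989, -0.17408451,  1.56902034])}
top {'vfov': 49.20822923667668, 'cx': 321.14552112827397, 'cy': 235.7609044131011, 'R': array([[ 0.02836477, -0.99959203, -0.00334903],
       [-0.97937379, -0.0271202 , -0.20022854],
       [ 0.20005602,  0.00895939, -0.9797435 ]]), 't': array([-0.02291969,  0.52365031,  1.09952545])}
{'time': 0.1, 'joints': array([-1.33904593,  0.47775396,  0.02237621,  1.55633871, -0.01154128,
        1.10927912, -0.083107  ]), 'qvel': array([-0.00099214, -0.0016123 , -0.0011672 , -0.00162637, -0.00086146,
        0.00090337,  0.00014976]), 'joint_efforts': array([ 3.92800473e-03, -5.97754920e+01,  1.61348663e+00, -2.81951612e+01,
        1.28933552e-02,  5.08740137e-03,  3.76111200e-05]), 'tool_pos': array([0.22486214, 0.6359285 , 0.2524049 ]), 'orientation': array([-9.03389912e-05,  1.69125846e-01,  9.85594119e-01, -8.20500063e-04]), 'force': array([0.06374302, 0.01432089, 0.69667651]), 'moment': array([-0.01039645,  0.00961993,  0.00094583]), 'grasp_force': 0.0, 'finger_gap': 0.0853524284482944}
```

View pics/scene0.png

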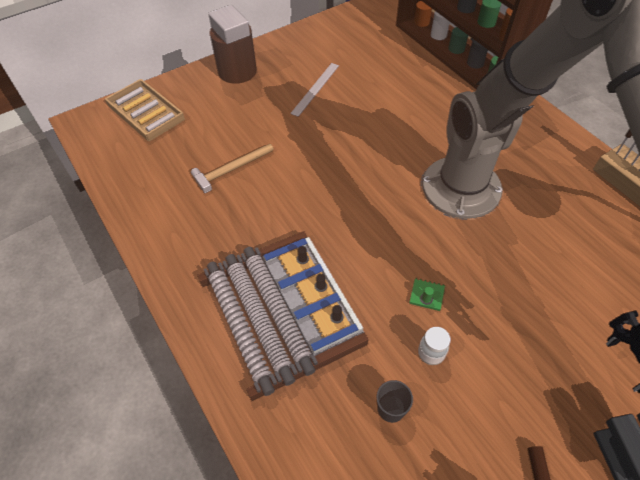

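View pics/top0.png

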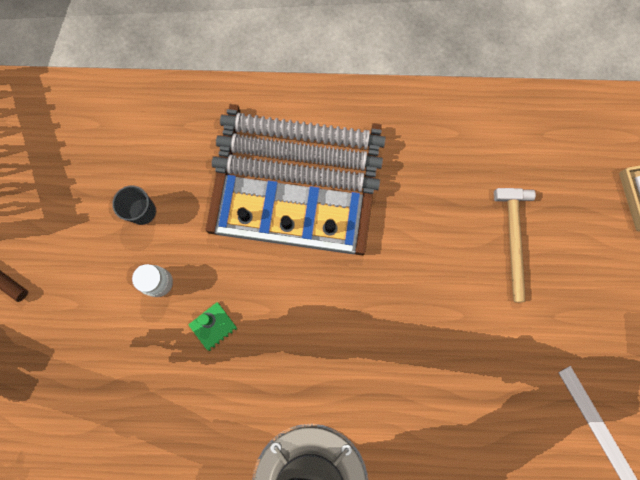

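The scene shows the board with three combs and black knobs. In the top view the knobs are near (244,215), (287,223) and (331,227). The green decoy is at (212,325), the jar at (152,280) and the pot at (134,205). I'll zoom in on the board in both views.

```bash
python3 - <<'E'
import cv2
a=cv2.imread("pics/top0.png")[165:260,200:390]
b=cv2.imread("pics/scene0.png")[230:380,240:380]
cv2.imwrite("pics/ztop.png",cv2.resize(a,None,fx=4.2,fy=4.2,interpolation=cv2.INTER_CUBIC))
cv2.imwrite("pics/zsc.png",cv2.resize(b,None,fx=4,fy=4,interpolation=cv2.INTER_CUBIC))
E
```

```text
(no output)
```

View pics/ztop.png

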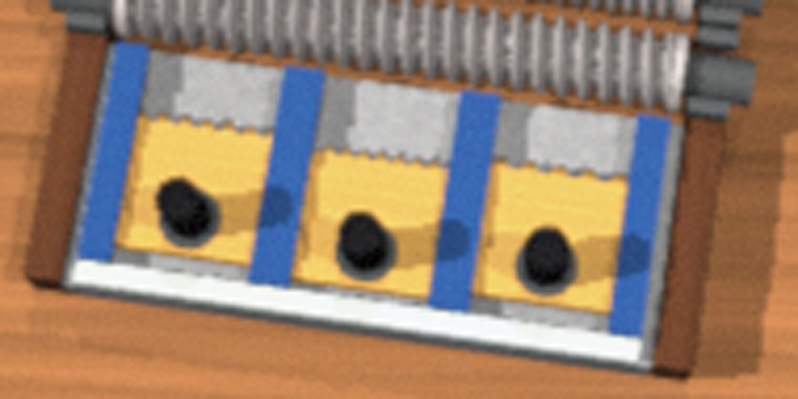

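View pics/zsc.png

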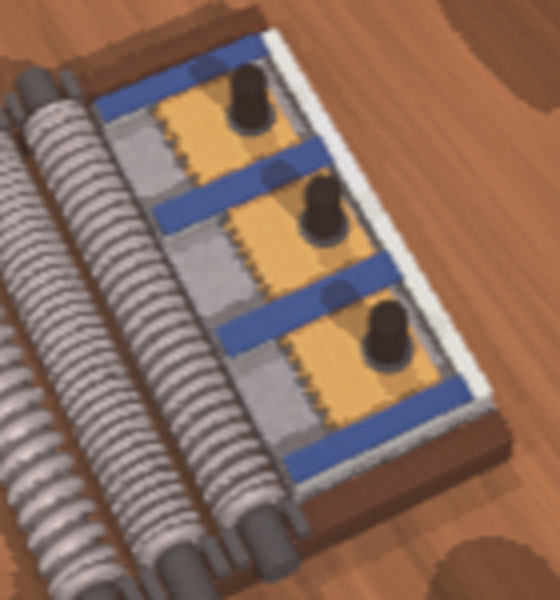

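The zooms show the knob tops at about (180,200), (361,230) and (547,245) in the top zoom. The strip ends and spindle shafts are also readable in both views, so I'll fit the board pose by least squares.

```bash
cat >h.py <<'E'
import numpy as np
from cell import bot,camera_info
from scipy.spatial.transform import Rotation as Ro
C={n:camera_info(n) for n in("scene","top")}
def proj(n,X):
    c=C[n];f=240/np.tan(np.radians(c["vfov"]/2));p=c["R"]@X+c["t"]
    return np.array([f*p[0]/p[2]+c["cx"],f*p[1]/p[2]+c["cy"]])
def b2w(b,x,y,z):
    c,s=np.cos(b[2]),np.sin(b[2]);return np.array([b[0]+c*x-s*y,b[1]+s*x+c*y,z])
def Rt():
    w=bot.get_obs()["orientation"];return Ro.from_quat([w[1],w[2],w[3],w[0]])
def delta(p,yaw):
    """tool-frame shift (mm) and turn to reach p with tool z down and tool y along world angle yaw"""
    R=Rt();o=bot.get_obs();y=np.array([np.cos(yaw),np.sin(yaw),0]);z=np.array([0,0,-1.])
    T=Ro.from_matrix(np.c_[np.cross(y,z),y,z])
    return np.round(R.inv().apply(p-o["tool_pos"])*1e3,1),np.round((R.inv()*T).as_rotvec(),4)
E
cat >fit.py <<'E'
from h import *
from scipy.optimize import least_squares
T=lambda u,v:np.array([200+(u+.5)/4.2-.5,165+(v+.5)/4.2-.5]); S=lambda u,v:np.array([240+(u+.5)/4-.5,230+(v+.5)/4-.5])
Y=[96,0,-96]
kt=[T(180,200),T(361,230),T(547,245)];ks=[S(387,311),S(323,187),S(249,75)]
ft=[T(130,43),T(303,68),T(480,95),T(653,117)];rt=[T(95,260),T(270,282),T(450,306),T(627,333)]
fs=[S(300,470),S(226,342),S(163,218),S(105,108)];rs=[S(463,388),S(393,268),S(325,150),S(268,42)]
st=[np.array([219.,163]),T(720,80)];ss=[S(270,540),S(40,85)]
def res(q):
    b=q[:3];r=[]
    sy=[q[8],.048,-.048,-q[8]]
    for i in range(3):
        X=b2w(b,q[3+i],Y[i]/1e3,.085);r+=[proj("top",X)-kt[i],proj("scene",X)-ks[i]]
    for i in range(4):
        X=b2w(b,q[6],sy[i],.0455);r+=[proj("top",X)-ft[i],proj("scene",X)-fs[i]]
        X=b2w(b,q[7],sy[i],.0455);r+=[proj("top",X)-rt[i],proj("scene",X)-rs[i]]
    for i,k in((0,9),(1,11)):
        r+=[proj("top",b2w(b,.107,q[k],.035))-st[i],proj("scene",b2w(b,.107,q[k+1],.035))-ss[i]]
    return np.ravel(r)
s=least_squares(res,[.65,.07,-.15,-.01,-.01,-.01,.07,-.05,.14,.17,.17,-.17,-.17],loss="soft_l1")
np.set_printoptions(precision=4,suppress=True)
print(s.x);print(res(s.x).reshape(-1,4))
b=s.x[:3]
for i in range(3):print(b2w(b,s.x[3+i],Y[i]/1e3,.085))
print(delta(b2w(b,s.x[3],.096,.16),b[2]),b[2])
E
python3 fit.py
```

```text
[ 0.5661  0.0669 -0.1158 -0.0115 -0.0145 -0.009   0.0774 -0.0398  0.1424
  0.1783  0.1711 -0.1741 -0.1867]
[[-0.4396 -0.5279  1.3389  0.9972]
 [ 0.1755 -0.1193  0.4729  0.6644]
 [ 0.4489  0.038   0.3213  0.8733]
 [ 0.7627  0.6361 -1.2292 -0.1441]
 [-0.2656 -1.1004  1.3719 -0.3298]
 [ 0.6291  0.375   0.3238 -0.202 ]
 [-0.081  -0.404   0.74   -0.9368]
 [ 0.4648 -0.2346  0.0676  0.5198]
 [-0.1431 -0.05    0.5867 -0.3921]
 [ 0.7561  0.2774 -0.0816  0.3087]
 [ 0.007  -0.4815 -0.8861  0.0672]
 [ 0.0484 -0.3745  0.496  -0.2335]
 [ 0.0104 -0.0753 -0.0803  0.041 ]]
[0.5658 0.1636 0.085 ]
[0.5516 0.0686 0.085 ]
[ 0.5461 -0.0274  0.085 ]
(array([-478.8, -331.5,   93. ]), array([-0.0013,  0.0012,  1.3467])) -0.11580342443360697
```

arm_command(moves=[[-48,-33,9,0,0,0.135],[-96,-66,19,0,0,0.27],[-144,-99,28,0,0,0.405],[-192,-132,37,0,0,0.54],[-240,-165,46,0,0,0.675]], claw=50)

```text
time: 0.72
tool_pos: [0.397, 0.399, 0.2069]
orientation: [-0.0, 0.488, 0.873, -0.0]
force: [-0.2, 0.2, -0.5]
finger_gap: 0.05
grasp_force: 0.0
```

```bash
python3 fit.py|tail -1
```

```text
(array([-289. ,   20.4,   46.9]), array([-0.0002,  0.0002,  0.6675])) -0.11580342443360697
```

arm_command(moves=[[-58,4,9,0,0,0.134],[-116,8,19,0,0,0.268],[-174,12,28,0,0,0.401],[-232,16,37,0,0,0.534],[-288,20,47,0,0,0.6675]])

```text
time: 1.35
tool_pos: [0.566, 0.1652, 0.1599]
orientation: [-0.0, 0.747, 0.665, -0.0]
force: [-0.5, 1.1, -0.0]
finger_gap: 0.0498
grasp_force: 0.0
```

arm_command(moves=[[0,0,0,0,0,0]])

```text
time: 1.48
tool_pos: [0.567, 0.1609, 0.1595]
orientation: [0.001, 0.749, 0.663, -0.001]
force: [-0.8, -0.1, 0.2]
finger_gap: 0.0501
grasp_force: 0.0
```

```bash
python3 fit.py|tail -1
```

```text
(array([ 2.5, -1.5, -0.5]), array([ 0.0005,  0.0035, -0.005 ])) -0.11580342443360697
```

arm_command(moves=[[2.5,-1.5,40,0,0,-0.005],[2.5,-1.5,70,0,0,-0.005],[2.5,-1.5,83,0,0,-0.005],[2.5,-1.5,83,0,0,-0.005]])

```text
time: 1.98
tool_pos: [0.5634, 0.1698, 0.0769]
orientation: [-0.0, 0.743, 0.669, -0.001]
force: [-0.1, -0.3, 0.2]
finger_gap: 0.0503
grasp_force: 0.0
```

arm_command(moves=[[0,0,0,0,0,0],[0,0,0,0,0,0],[0,0,0,0,0,0],[0,0,0,0,0,0]], claw=15, force=40)

```text
time: 2.48
tool_pos: [0.565, 0.1699, 0.0787]
orientation: [0.0, 0.744, 0.668, 0.001]
force: [-1.2, -0.8, 7.0]
finger_gap: 0.0229
grasp_force: 39.4
```

```bash
cat >st.py <<'E'
from h import *
b=[.5661,.0669,-.1158]
o=bot.get_obs();d=o["tool_pos"][:2]-b[:2];c,s=np.cos(b[2]),np.sin(b[2]);F=o["force"]
print("board xy mm",np.round([1e3*(c*d[0]+s*d[1]),1e3*(-s*d[0]+c*d[1])],1),"comb x",round(1e3*(c*d[0]+s*d[1])+15,1),"F",np.round([c*F[0]+s*F[1],-s*F[0]+c*F[1],F[2]],1),o["finger_gap"],o["time"],o["tool_pos"])
E
python3 st.py
```

```text
board xy mm [-12.9 102.1] comb x 2.1 F [-1.1 -0.9  7. ] 0.022918201397649413 2.475 [0.56504249 0.16986083 0.0787491 ]
```

arm_command(moves=[[0,0,0,0,0,0],[-6,0,1,0,0,0],[-6,0,1,0,0,0]], claw=32)

```text
time: 2.85
tool_pos: [0.5631, 0.1625, 0.0761]
orientation: [0.0, 0.744, 0.668, -0.0]
force: [0.4, -0.5, -0.1]
finger_gap: 0.032
grasp_force: 0.0
```

arm_command(moves=[[0,0,0,0,0,0],[0,0,0,0,0,0],[0,0,0,0,0,0]], claw=15)

```text
time: 3.22
tool_pos: [0.5635, 0.1632, 0.0764]
orientation: [0.0, 0.744, 0.668, -0.0]
force: [-0.5, -2.4, 2.8]
finger_gap: 0.0231
grasp_force: 39.2
```

```bash
python3 st.py
```

```text
board xy mm [-13.7  95.3] comb x 1.3 F [-0.2 -2.4  2.8] 0.02313398194454084 3.225 [0.56348464 0.16317697 0.07637151]
```

arm_command(moves=[[0,12,0,0,0,0],[0,24,0,0,0,0],[0,34,0,0,0,0],[0,38,0,0,0,0],[0,38,0,0,0,0]])

```text
time: 3.85
tool_pos: [0.6022, 0.1593, 0.0764]
orientation: [0.0, 0.744, 0.668, 0.001]
force: [0.9, -0.5, 2.5]
finger_gap: 0.0226
grasp_force: 39.8
```

```bash
python3 st.py
```

```text
board xy mm [25.2 96. ] comb x 40.2 F [ 1.  -0.4  2.5] 0.022606793655856428 3.85 [0.60218644 0.15933483 0.07637067]
```

arm_command(moves=[[0,1,0,0,0,0],[0,2,0,0,0,0],[0,3,0,0,0,0],[0,4,0,0,0,0]])

```text
time: 4.35
tool_pos: [0.6045, 0.1591, 0.0764]
orientation: [-0.0, 0.744, 0.669, -0.0]
force: [-4.8, -0.9, 6.0]
finger_gap: 0.0221
grasp_force: 40.2
```

```bash
python3 st.py
```

```text
board xy mm [27.5 96. ] comb x 42.5 F [-4.7 -1.5  6. ] 0.02212617436205825 4.35 [0.60447892 0.15907615 0.07635199]
```

arm_command(moves=[[0,1,0,0,0,0],[0,2,0,0,0,0],[0,3,0,0,0,0],[0,3,0,0,0,0]])

```text
time: 4.85
tool_pos: [0.6076, 0.1587, 0.0764]
orientation: [-0.0, 0.744, 0.668, -0.0]
force: [-3.9, -1.4, 5.8]
finger_gap: 0.0229
grasp_force: 40.1
```

```bash
python3 st.py
```

```text
board xy mm [30.6 96. ] comb x 45.6 F [-3.8 -1.9  5.8] 0.022905074226122934 4.85 [0.60763017 0.15873279 0.07638038]
```

arm_command(moves=[[0,1,0,0,0,0],[0,2,0,0,0,0],[0,3,0,0,0,0],[0,3,0,0,0,0]])

```text
time: 5.35
tool_pos: [0.6106, 0.1583, 0.0764]
orientation: [-0.0, 0.744, 0.669, -0.0]
force: [-1.4, -1.6, 6.0]
finger_gap: 0.0229
grasp_force: 40.1
```

```bash
python3 st.py
```

```text
board xy mm [33.6 96. ] comb x 48.6 F [-1.2 -1.7  6. ] 0.022864126955977202 5.35 [0.61058696 0.15834477 0.0763738 ]
```

arm_command(moves=[[0,1,0,0,0,0],[0,2,0,0,0,0],[0,3,0,0,0,0],[0,3,0,0,0,0]])

```text
time: 5.85
tool_pos: [0.6123, 0.1581, 0.0764]
orientation: [-0.001, 0.744, 0.668, -0.001]
force: [-8.1, -1.4, 10.4]
finger_gap: 0.023
grasp_force: 40.8
```

```bash
python3 st.py
```

```text
board xy mm [35.3 95.9] comb x 50.3 F [-7.9 -2.3 10.4] 0.02295346090543228 5.85 [0.61227267 0.15810412 0.07637047]
```

arm_command(moves=[[0,1,0,0,0,0],[0,2,0,0,0,0],[0,3,0,0,0,0],[0,3,0,0,0,0]])

```text
time: 6.35
tool_pos: [0.6126, 0.1581, 0.0764]
orientation: [-0.003, 0.744, 0.669, -0.003]
force: [-17.5, -1.4, 20.4]
finger_gap: 0.0227
grasp_force: 42.2
```

```bash
python3 - <<'E'
from cell import capture
import cv2
a=capture("top")[140:260,200:390,::-1];b=capture("scene")[230:380,240:380,::-1]
a=cv2.resize(a,(633,400),interpolation=2)
b=cv2.resize(b,(560,600),interpolation=2)
cv2.imwrite("pics/b1.png",b)
E
python3 st.py
```

```text
board xy mm [35.6 95.9] comb x 50.6 F [-17.   -3.7  19.8] 0.022900616214926343 6.45 [0.61253316 0.15805408 0.07644109]
```

View pics/b1.png

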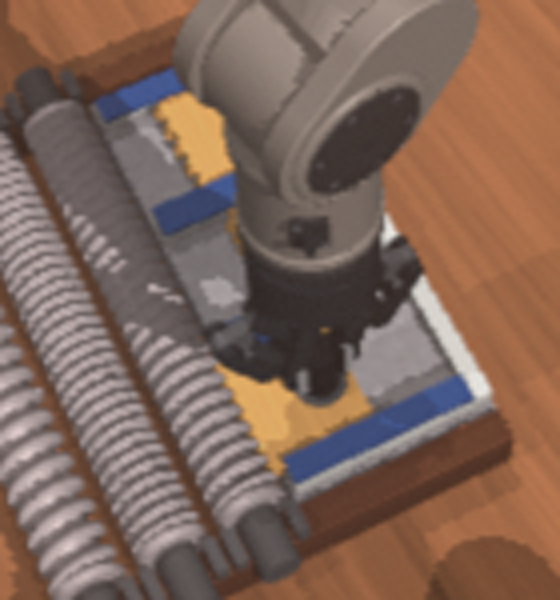

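arm_command(moves=[[0,-3,0,0,0,0],[0,-3,0,0,0,0],[0,-3,-30,0,0,0],[0,-3,-62,0,0,0]], claw=46)

```text
time: 6.95
tool_pos: [0.6142, 0.158, 0.1383]
orientation: [0.0, 0.744, 0.668, -0.0]
force: [0.4, -0.7, 0.6]
finger_gap: 0.0458
grasp_force: 0.0
```

arm_command(moves=[[-48,-26,0,0,0,0],[-96,-51,0,0,0,0],[-96,-51,0,0,0,0],[-96,-51,0,0,0,0]])

```text
time: 7.45
tool_pos: [0.5539, 0.0685, 0.1385]
orientation: [0.0, 0.744, 0.668, 0.001]
force: [0.9, 0.7, 1.2]
finger_gap: 0.0459
grasp_force: 0.0
```

```bash
python3 st.py
```

```text
board xy mm [-12.3   0.2] comb x 2.7 F [0.8 0.8 1.2] 0.0458559512124757 7.45 [0.55393714 0.06853409 0.13845367]
```

arm_command(moves=[[0,-3,30,0,0,0],[0,-3,58,0,0,0],[0,-3,62,0,0,0]])

```text
time: 7.82
tool_pos: [0.5498, 0.0696, 0.0745]
orientation: [-0.001, 0.743, 0.669, -0.001]
force: [0.5, -0.1, 0.5]
finger_gap: 0.0456
grasp_force: 0.0
```

arm_command(moves=[[0,0,0,0,0,0],[0,0,0,0,0,0],[0,0,0,0,0,0]], claw=15)

```text
time: 8.2
tool_pos: [0.5508, 0.0687, 0.077]
orientation: [0.0, 0.744, 0.669, 0.001]
force: [0.8, 0.6, -0.5]
finger_gap: 0.023
grasp_force: 39.6
```

```bash
python3 st.py
```

```text
board xy mm [-15.4   0. ] comb x -0.4 F [ 0.7  0.7 -0.5] 0.022980491999380067 8.2 [0.5508348  0.06870536 0.0769985 ]
```

arm_command(moves=[[0,12,0,0,0,0],[0,24,0,0,0,0],[0,36,0,0,0,0],[0,40,0,0,0,0],[0,40,0,0,0,0]])

```text
time: 8.82
tool_pos: [0.5913, 0.0639, 0.077]
orientation: [0.001, 0.744, 0.668, 0.001]
force: [-0.4, -0.0, 5.4]
finger_gap: 0.0231
grasp_force: 40.4
```

```bash
python3 st.py
```

```text
board xy mm [25.4 -0.1] comb x 40.4 F [-0.4 -0.1  5.4] 0.02314854088025032 8.825 [0.59130986 0.06388719 0.0769735 ]
```

arm_command(moves=[[0,1,0,0,0,0],[0,2,0,0,0,0],[0,3,0,0,0,0],[0,3,0,0,0,0]])

```text
time: 9.32
tool_pos: [0.5933, 0.0637, 0.0769]
orientation: [-0.0, 0.744, 0.668, 0.0]
force: [-3.7, 0.1, 7.6]
finger_gap: 0.0229
grasp_force: 40.7
```

```bash
python3 st.py
```

```text
board xy mm [27.3 -0. ] comb x 42.3 F [-3.7 -0.3  7.6] 0.022900931383987137 9.325 [0.59326391 0.06373531 0.07694539]
```

arm_command(moves=[[0,1,0,0,0,0],[0,2,0,0,0,0],[0,3,0,0,0,0],[0,3,0,0,0,0]])

```text
time: 9.82
tool_pos: [0.5952, 0.0635, 0.0769]
orientation: [-0.001, 0.744, 0.668, -0.001]
force: [-7.2, 0.1, 11.3]
finger_gap: 0.0229
grasp_force: 41.1
```

```bash
python3 st.py
```

```text
board xy mm [29.3  0. ] comb x 44.3 F [-7.2 -0.7 11.3] 0.022860657443902564 9.825 [0.59523642 0.06353416 0.07692929]
```

arm_command(moves=[[0,1,0,0,0,0],[0,2,0,0,0,0],[0,3,0,0,0,0],[0,3,0,0,0,0]])

```text
time: 10.32
tool_pos: [0.5955, 0.0635, 0.0769]
orientation: [-0.003, 0.744, 0.668, -0.002]
force: [-17.4, 0.9, 21.7]
finger_gap: 0.0227
grasp_force: 42.8
```

```bash
python3 st.py
```

```text
board xy mm [29.6 -0. ] comb x 44.6 F [-17.4  -1.1  21.7] 0.022725713062483548 10.325 [0.59549793 0.06347703 0.07692133]
```

The middle comb stalls at 44.6 mm, on the crests, so it doesn't fit. The left one went in to 50.6 mm. I'll draw the middle comb back and go on to the right one.

arm_command(moves=[[0,-12,0,0,0,0],[0,-28,0,0,0,0],[0,-40,0,0,0,0],[0,-44,0,0,0,0],[0,-44,0,0,0,0]])

```text
time: 10.95
tool_pos: [0.5556, 0.0679, 0.0769]
orientation: [0.0, 0.744, 0.668, 0.001]
force: [0.1, -0.3, 8.0]
finger_gap: 0.0229
grasp_force: 41.0
```

```bash
python3 st.py
```

```text
board xy mm [-10.5  -0.2] comb x 4.5 F [ 0.1 -0.3  8. ] 0.022916184424204927 10.95 [0.55564306 0.06789882 0.07694871]
```

arm_command(moves=[[0,0,0,0,0,0],[0,0,0,0,0,0],[0,0,-30,0,0,0],[0,0,-62,0,0,0]], claw=46)

```text
time: 11.45
tool_pos: [0.5543, 0.0676, 0.1381]
orientation: [-0.001, 0.744, 0.668, -0.001]
force: [0.5, -0.0, 0.4]
finger_gap: 0.0462
grasp_force: 0.0
```

arm_command(moves=[[-48,0,0,0,0,0],[-96,0,0,0,0,0],[-96,0,0,0,0,0],[-96,0,0,0,0,0]])

```text
time: 11.95
tool_pos: [0.5447, -0.0271, 0.1379]
orientation: [-0.0, 0.744, 0.668, -0.0]
force: [-0.2, -0.3, -0.2]
finger_gap: 0.0463
grasp_force: 0.0
```

```bash
python3 st.py
```

```text
board xy mm [-10.3 -95.8] comb x 4.7 F [-0.2 -0.3 -0.2] 0.04625213980627764 11.95 [ 0.54474979 -0.02710975  0.1379389 ]
```

Right knob expected at about board x −10, so I can descend straight down.

arm_command(moves=[[0,0,30,0,0,0],[0,0,58,0,0,0],[0,0,62,0,0,0]])

```text
time: 12.32
tool_pos: [0.5437, -0.0258, 0.0745]
orientation: [-0.001, 0.743, 0.669, -0.001]
force: [-1.4, -0.4, 0.8]
finger_gap: 0.046
grasp_force: 0.0
```

arm_command(moves=[[0,0,0,0,0,0],[0,0,0,0,0,0],[0,0,0,0,0,0]], claw=15)

```text
time: 12.7
tool_pos: [0.5454, -0.0273, 0.077]
orientation: [0.0, 0.744, 0.669, 0.001]
force: [-0.5, 0.8, 0.0]
finger_gap: 0.0227
grasp_force: 39.5
```

```bash
python3 st.py
```

```text
board xy mm [ -9.7 -96. ] comb x 5.3 F [-0.6  0.8  0. ] 0.022701741696431754 12.7 [ 0.54538505 -0.02730298  0.07700246]
```

arm_command(moves=[[0,10,0,0,0,0],[0,22,0,0,0,0],[0,32,0,0,0,0],[0,35,0,0,0,0],[0,35,0,0,0,0]])

```text
time: 13.32
tool_pos: [0.5811, -0.0316, 0.077]
orientation: [0.001, 0.744, 0.668, 0.001]
force: [-1.9, 0.0, 6.4]
finger_gap: 0.0233
grasp_force: 40.3
```

```bash
python3 st.py
```

```text
board xy mm [ 26.3 -96.1] comb x 41.3 F [-1.9 -0.2  6.4] 0.02325579747413363 13.325 [ 0.58107871 -0.03159181  0.07695287]
```

arm_command(moves=[[0,1.5,0,0,0,0],[0,3,0,0,0,0],[0,5,0,0,0,0],[0,5,0,0,0,0]])

```text
time: 13.82
tool_pos: [0.584, -0.032, 0.0769]
orientation: [-0.001, 0.744, 0.668, -0.001]
force: [-8.4, 1.1, 12.8]
finger_gap: 0.0231
grasp_force: 41.0
```

```bash
python3 st.py
```

```text
board xy mm [ 29.2 -96.1] comb x 44.2 F [-8.5  0.2 12.8] 0.02306619850124332 13.825 [ 0.58402437 -0.03195169  0.07693239]
```

arm_command(moves=[[0,1,0,0,0,0],[0,2,0,0,0,0],[0,3,0,0,0,0],[0,3,0,0,0,0]])

```text
time: 14.32
tool_pos: [0.5842, -0.032, 0.0769]
orientation: [-0.003, 0.744, 0.668, -0.002]
force: [-17.8, 2.5, 22.7]
finger_gap: 0.0229
grasp_force: 42.8
```

```bash
python3 st.py
```

```text
board xy mm [ 29.4 -96.2] comb x 44.4 F [-18.    0.5  22.7] 0.022916025342996485 14.325 [ 0.58419499 -0.03201074  0.07689216]
```

The right comb stalls at 44.4 mm and doesn't fit either. I'll draw it back, lift clear and check with a picture.

arm_command(moves=[[0,-12,0,0,0,0],[0,-28,0,0,0,0],[0,-40,0,0,0,0],[0,-44,0,0,0,0],[0,-44,0,0,0,0]])

```text
time: 14.95
tool_pos: [0.5445, -0.0276, 0.0769]
orientation: [0.0, 0.744, 0.668, 0.001]
force: [-0.0, 0.2, 9.1]
finger_gap: 0.0232
grasp_force: 40.8
```

arm_command(moves=[[0,0,0,0,0,0],[0,0,0,0,0,0],[0,0,-30,0,0,0],[0,0,-80,0,0,0]], claw=46)

```text
time: 15.45
tool_pos: [0.5423, -0.0274, 0.1554]
orientation: [-0.001, 0.744, 0.669, -0.002]
force: [1.6, 0.1, 0.7]
finger_gap: 0.0461
grasp_force: 0.0
```

arm_command(moves=[[-50,0,-20,0,0,0],[-100,0,-40,0,0,0],[-150,0,-60,0,0,0],[-200,0,-80,0,0,0],[-200,0,-80,0,0,0]])

```text
time: 16.08
tool_pos: [0.5216, -0.2318, 0.2378]
orientation: [0.002, 0.746, 0.666, -0.0]
force: [-0.3, 0.8, -0.4]
finger_gap: 0.0456
grasp_force: 0.0
```

```bash
python3 - <<'E'
from cell import capture
import cv2
b=capture("scene")[230:380,240:380,::-1];a=capture("top")[150:260,200:390,::-1]
cv2.imwrite("pics/e1.png",cv2.resize(a,None,fx=4.2,fy=4.2,interpolation=2))
cv2.imwrite("pics/e2.png",cv2.resize(b,None,fx=4,fy=4,interpolation=2))
E
python3 st.py
```

```text
board xy mm [  -9.7 -296.5] comb x 5.3 F [ 0.1  1.4 -0.7] 0.04576698620272936 16.175 [ 0.52225525 -0.22646678  0.23584654]
```

View pics/e1.png

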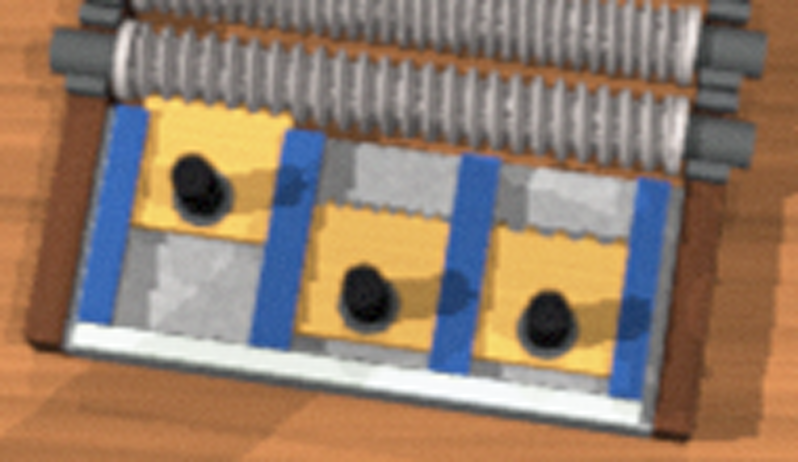

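View pics/e2.png

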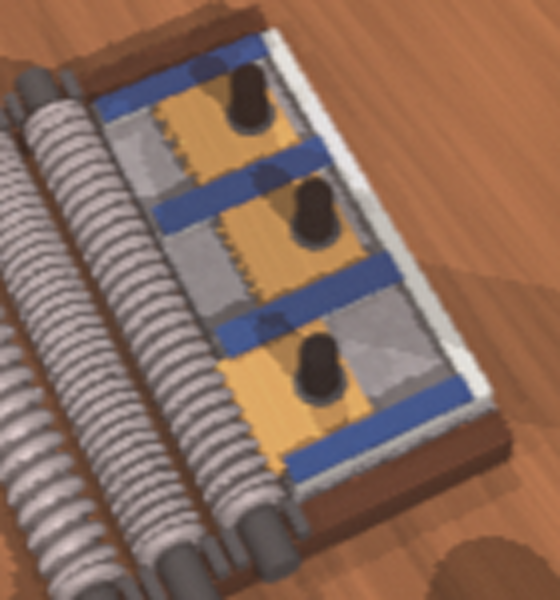

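The pictures show the left comb up in the thread (knob at about (198,185) in the top crop). The middle and right combs are back near the rear of their slides, and the arm is clear. I'll hand it in.

```bash
python3 -c "
from cell import bot
print(bot.close_job())"
```

```text
the job is handed in; nothing more can be done
None
```

The left comb fits: it went fully home at about 50 mm and is left meshed, while the middle and right combs stopped on the crests at about 44.5 mm and are drawn back to about 5 mm; the job was handed in after about 16 s, and no verdict was returned.

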